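Set out the paint display on the shop counter

TASK

Set out the display on the dark wooden board, whose white edge is its front: stand the red tin on the middle disc, midway between the gold can and the white tub, the black tin on the disc directly behind the gold can, and the green tin on the disc directly in front of the white tub. Stand the little yellow-lidded jar centrally on top of the red tin. Keep all four upright throughout, and leave the blue tape roll and the amber jar where they are.

Things in the scene. Friction and masses are not known exactly. Their poses are not given: they have to be found in the camera images.
- board: fixed dark wood board, 260 (x) by 290 (y) by 12 mm thick. Origin: centre of its underside; x points from its front (22 mm white strip, robot's side) to its back, y to the left seen from the front. Five flush pale teal discs, 62 mm across: in the middle (0, 0) and at x +-85, y +-95 mm, so one behind and one in front of both gold can and white tub. Turned up to 0.2 rad.
- gold_can: gold paint can with gold lid, 72 mm in diameter, 60 mm high, fixed upright on the board at one end of its middle row (board x 0, y +95 or -95 mm). Origin: centre of its underside, on the board's top; axes parallel to the board's, so the disc behind it is at x = +85 mm in its frame, the one in front at x = -85 mm.
- white_tub: white plastic tub with white lid and blue band, 72 mm in diameter, 60 mm high, fixed upright on the board at the other end of its middle row (board x 0, y +95 or -95 mm). Origin: centre of its underside, on the board's top; axes parallel to the board's, so the disc behind it is at x = +85 mm in its frame, the one in front at x = -85 mm.
- red_tin_center (a point): red sample paint tin with a red lid in a steel rim and a pale label band: upright cylinder 50 mm in diameter, 62 mm high, about 0.16 kg, loose, standing at the start on a sheet of newspaper 2 mm thick. The point is its centre, half-way up (31 mm above its underside); z is its own upright axis.
- black_tin_center (a point): black sample paint tin with a black lid in a steel rim and a pale label band: upright cylinder 50 mm in diameter, 62 mm high, about 0.16 kg, loose, standing at the start on a sheet of newspaper 2 mm thick. The point is its centre, half-way up (31 mm above its underside); z is its own upright axis.
- green_tin_center (a point): green sample paint tin with a green lid in a steel rim and a pale label band: upright cylinder 50 mm in diameter, 62 mm high, about 0.16 kg, loose, standing at the start on a sheet of newspaper 2 mm thick. The point is its centre, half-way up (31 mm above its underside); z is its own upright axis.
- filler_jar_center (a point): little white filler jar with a yellow lid: upright cylinder 40 mm in diameter, 44 mm high, about 0.07 kg, loose, standing at the start on the newspaper. The point is its centre, half-way up (22 mm above its underside); z is its own upright axis.
- tape_roll_center (a point): bystander: blue roll of tape lying flat on the newspaper, a ring 62 mm across and 24 mm high, loose. The point is its centre, half-way up.
- amber_jar_center (a point): bystander: amber glass jar with a grey lid, 42 mm in diameter, 55 mm high, loose, upright on the newspaper. The point is its centre, half-way up. The six things on the newspaper stand in two rows of three, 110 mm apart, the rows running roughly along world y (turned up to 0.2 rad), neighbours in a row about 90 mm apart, in any order.
There are look-alikes about, which are no part of the job. Leave any purple look-alike of the part that bears red_tin_center alone.

How it is judged:
By the outcome, as a careful person would: the job done as asked, in the order asked, and still so for the second after the job is handed in, with the robot touching nothing.
It also fails if it takes over 106 s, if anything falls off the work surface, if the arm or the gripper's body presses on something with over 40 N, if the wrist force passes 120 N, or if a joint passes its speed limit or range.

ROBOT

A 6-joint arm with a two-finger parallel gripper is mounted at the origin on the work surface. World frame = base frame: x ahead of the robot, y to its left, z up, the work surface at z = 0. Lengths are in m, angles in rad, forces in N, time in s.
With the tool pointing down it reaches from about 0.35 to 0.775 m from the base axis. Payload 5.5 kg.
Tool frame: the origin (TCP) lies at the very end of the fingers, on their centre line; the grasp point (between the pads) lies 19 mm behind it; z points along the fingers, y is the direction in which the jaws open and shut (so a half turn about z gives the same grasp; the last joint's range is limited). The gripper opens to 85 mm and grips with 20 to 120 N. Pads are 22 mm wide; open, the fingers measure 114 mm over their backs; the gripper's body (76 mm by 85 mm) begins 54 mm behind the grasp point. The pads swing forward as they close: fully open they stand 13 mm farther back than shut.
Start: joints at [-0.14, 0.313, 0.046, 1.304, 0, 1.431], TCP at [0.575, -0, 0.231] pointing down, gripper open.
Joint ranges: [-2.76, 2.76], [-0.86, 1.69], [-1.03, 1.26], [-2.2, 2.34], [-1.47, 1.5], [-3.14, 3.14]. Speed limits (rad/s): [2.57, 2.57, 3.14, 3.14, 3.14, 3.14].

INTERFACE

Orientations are given as a unit quaternion [w, x, y, z].
In Python, from workcell import get_state, imaging, env, spotter gives the robot as it stands.
- The arm moves only by the tool play_rows, never from a script. Its argument "moves" is a list of rows, each an object with "claw": the finger opening in cm, from 0 to 8.54; "delta_pos": the shift along the tool's x, y, z in cm, a list of three; "twist": the turn about the tool's z in degrees. A call has 1 to 12 rows; each row is the pose to reach, as a shift and turn from the pose commanded when the call began, along the tool's axes at that moment; what a row does not reach only later rows make up. A row lasts 1/8 s, in which the tool goes at most 62.5 mm and 10.7 degrees, less where a joint would pass 70% of its speed; a pose out of reach is approached as far as the arm can. A call with a gripper value outside its range is refused whole. The fingers move at their own pace and stop on an object; "force" is the grip in N (left out, the last holds). Time passes only in rows, so rows that repeat a pose let the fingers close. It gives the time, the measured TCP pose, the force and the opening at its end, in the units of the state.
- get_state(): the state, without advancing time (a new reading comes with each control period).
- imaging.read_camera(name): name is "scene" or "side" or "wrist"; returns the picture (400x640x3 uint8, red, green, blue); there is no depth.
- imaging.camera_info(name): a dict with "fx", "fy", "cx", "cy" (pixels), "world_to_cam" (4x4, takes a point from world to camera coordinates). Camera axes: x right, y down, z forward; pixel columns grow to the right and rows downward; lengths in m; the calibration is good to about 2 mm. A picture is of the moment at which its call begins: read the wrist's pose just before it. camera_info takes no time and is no camera call; for the wrist camera it gives the pose at the moment of the call.
- env.hand_in(): hands the job in, once; it reports no verdict.
Trained networks look in the newest picture that a camera, given by its name, has taken for a name from the list of things; names that differ only in an ending like _2 or _b are one class to them, and where a whole thing is asked for, a point or a joint stands for the part that bears it (a point fixed in the world has none). Each returns a list of dicts, best first, with "conf" (0 to 1); they miss things now and then, are a little off and sometimes report something else, mostly with a low value. They report only what shows in the picture. A call takes as long as a camera call. They do not tell look-alikes from the thing itself.
- spotter.spot_in(camera, query): "extent" ([left, top, right, bottom] in pixels, round what is visible of it).
The state is a dict: "clock": time; "joint_pos": joint angles; "qvel": joint speeds; "tau": joint torques, N m; "tcp_pos": TCP position; "orientation": TCP orientation; "wrist_force": force on the tool from outside, world axes, zero at the start; "ft_torque": the same for the moment, N m; "finger_gap": finger opening in m.
Only numpy, scipy, OpenCV 4.12 (cv2) and the standard library are available. Lean on these libraries where they do the work, as an engineer would, in place of code of your own. Each camera call takes 0.05 s, during which the arm holds its last target. There are 200 camera calls.

## Working session

There is one attempt and no reset: what is moved stays moved. The work goes in short steps, Python scripts to look and compute and a tool call to move; the robot and the scene stay as the last step left them, time stands still between calls to the robot, and variables do not carry over. Pictures are saved under pics/ and viewed, about 12 in all and at most 16, crops included, and the job is handed in when it is done.

Besides the shell and the picture viewer there is one more tool, called after "Call:" as a command line: name --argument value ..., lists and objects as JSON in quotes. play_rows: Moves the arm, as the interface text tells. Its arguments: {"type":"object","properties":{"moves":{"type":"array"},"force":{"type":"number"}},"required":["moves"]}

```bash
mkdir -p pics; python3 - <<'E'
from workcell import get_state, imaging, spotter
import cv2,numpy as np
s=get_state();print(s['clock'],s['tcp_pos'],s['orientation'],s['finger_gap'])
for c in ['scene','side']:
    im=imaging.read_camera(c);cv2.imwrite(f'pics/{c}0.png',im[...,::-1])
    i=imaging.camera_info(c);print(c,i['fx'],i['cx'],i['cy'],np.round(np.linalg.inv(i['world_to_cam'])[:3],3).tolist())
    for q in ['board','gold_can','white_tub','red_tin_center','black_tin_center','green_tin_center','filler_jar_center','tape_roll_center','amber_jar_center']:
        print(q,[(np.round(d['extent']).tolist(),round(d['conf'],2)) for d in spotter.spot_in(c,q)][:4])
E
```

```text
0.0 [5.74500135e-01 5.06664411e-05 2.30390399e-01] [-7.22567144e-04  7.07124690e-01  7.07088277e-01 -5.66063526e-04] 0.08527383394705507
scene 369.49242834967794 320.7403305821197 195.5805342383441 [[0.761, 0.414, -0.499, 0.996], [0.648, -0.504, 0.571, -0.468], [-0.015, -0.758, -0.652, 0.589]]
board [([288.0, 132.0, 424.0, 218.0], 0.76)]
gold_can [([363.0, 125.0, 391.0, 159.0], 0.98)]
white_tub [([326.0, 159.0, 352.0, 198.0], 0.77)]
red_tin_center [([252.0, 236.0, 282.0, 274.0], 0.79)]
black_tin_center [([214.0, 268.0, 249.0, 314.0], 0.78), ([326.0, 160.0, 350.0, 196.0], 0.68)]
green_tin_center []
filler_jar_center [([281.0, 216.0, 303.0, 248.0], 0.61)]
tape_roll_center [([214.0, 227.0, 243.0, 255.0], 0.66)]
amber_jar_center [([242.0, 195.0, 262.0, 227.0], 0.69)]
side 454.1797419118686 313.7995151321734 196.1032736023741 [[0.794, -0.354, 0.494, 0.186], [-0.607, -0.477, 0.635, -0.538], [0.011, -0.804, -0.594, 0.565]]
board [([158.0, 139.0, 331.0, 248.0], 0.92), ([317.0, 291.0, 358.0, 332.0], 0.69)]
gold_can [([199.0, 134.0, 234.0, 172.0], 0.91)]
white_tub [([252.0, 166.0, 290.0, 212.0], 0.61)]
red_tin_center [([366.0, 239.0, 397.0, 287.0], 0.71)]
black_tin_center [([415.0, 270.0, 454.0, 324.0], 0.88)]
green_tin_center [([364.0, 308.0, 402.0, 366.0], 0.93)]
filler_jar_center [([334.0, 229.0, 357.0, 257.0], 0.92), ([156.0, 139.0, 330.0, 250.0], 0.74)]
tape_roll_center [([319.0, 289.0, 359.0, 330.0], 0.67)]
amber_jar_center [([288.0, 249.0, 318.0, 293.0], 0.72)]
```

```bash
python3 - <<'E'
import cv2,numpy as np
a=cv2.imread('pics/scene0.png')[100:340,180:460];b=cv2.imread('pics/side0.png')[110:390,130:480]
a=cv2.resize(a,(400,343));b=cv2.resize(b,(400,320))
c=np.zeros((343,800,3),np.uint8);c[:,:400]=a;c[:320,400:]=b
cv2.imwrite('pics/crop0.png',c)
E
```

```text
(no output)
```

View pics/side0.png

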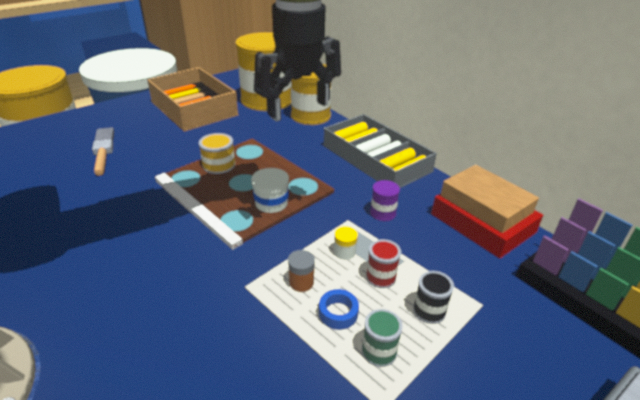

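View pics/crop0.png

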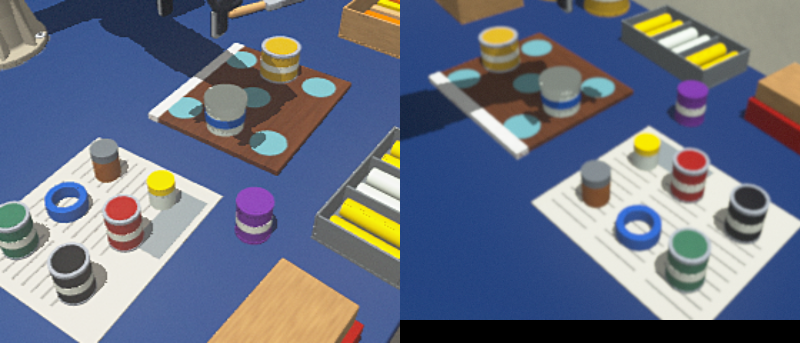

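```bash
cat > h.py <<'E'
from workcell import get_state, imaging, env, spotter
import cv2,numpy as np
from scipy.optimize import least_squares
from scipy.spatial.transform import Rotation as R
def proj(i,P):
    P=np.atleast_2d(P);c=P@i['world_to_cam'][:3,:3].T+i['world_to_cam'][:3,3]
    return np.c_[i['fx']*c[:,0]/c[:,2]+i['cx'],i['fy']*c[:,1]/c[:,2]+i['cy']]
def back(i,uv,z):
    W=np.linalg.inv(i['world_to_cam']);u,v=uv
    d=W[:3,:3]@[(u-i['cx'])/i['fx'],(v-i['cy'])/i['fy'],1];o=W[:3,3]
    return (o+d*(z-o[2])/d[2])[:2]
A=np.linspace(0,2*np.pi,60)
def cyl(x,y,z0,r,h):
    return np.vstack([np.c_[x+r*np.cos(A),y+r*np.sin(A),np.full(60,z)] for z in (z0,z0+h)])
def fitcyl(obs,z0,r,h):
    "obs: list of (info, extent)"
    def f(p):
        o=[]
        for i,e in obs:
            q=proj(i,cyl(p[0],p[1],z0,r,h));o+=list(np.r_[q.min(0),q.max(0)]-e)
        return o
    i,e=obs[0];s=least_squares(f,back(i,((e[0]+e[2])/2,(e[1]+e[3])/2),z0+h/2),loss='soft_l1')
    return s.x,np.round(f(s.x),1)
DIM={'gold_can':(.012,.036,.06),'white_tub':(.012,.036,.06),'red_tin_center':(.002,.025,.062),'black_tin_center':(.002,.025,.062),
'green_tin_center':(.002,.025,.062),'filler_jar_center':(.002,.02,.044),'tape_roll_center':(.002,.031,.024),'amber_jar_center':(.002,.021,.055)}
def teal(im):
    "centroids of pale teal blobs"
    h=cv2.cvtColor(im,cv2.COLOR_RGB2HSV);m=cv2.inRange(h,(82,60,90),(100,200,255))
    n,l,s,c=cv2.connectedComponentsWithStats(m);return [(c[k].round(1).tolist(),s[k][:5].tolist()) for k in range(1,n) if s[k][4]>60]
def togo(target,yaw=None):
    s=get_state();q=s['orientation'];M=R.from_quat([q[1],q[2],q[3],q[0]]).as_matrix()
    return (M.T@(np.array(target)-s['tcp_pos'])*100).round(2), M.round(4)
E
python3 - <<'E'
from h import *
infos={c:imaging.camera_info(c) for c in ['scene','side']}
ims={c:imaging.read_camera(c) for c in infos}
for q,d in DIM.items():
    obs=[]
    for c in infos:
        r=spotter.spot_in(c,q)
        if r: obs.append((infos[c],np.array(r[0]['extent'])))
    if obs:
        for o in ([obs] if len(obs)==1 else [obs,obs[:1],obs[1:]]):
            x,e=fitcyl(o,*d);print(q,x.round(4),e)
for c in infos:
    for cen,st in teal(ims[c]): print(c,cen,st,back(infos[c],cen,.012).round(4))
w=imaging.camera_info('wrist');print(w['fx'],np.linalg.inv(w['world_to_cam']).round(3).tolist())
cv2.imwrite('pics/w0.png',imaging.read_camera('wrist')[...,::-1])
E
```

```text
gold_can [0.5482 0.2803] [-0.9 -0.8 -0.7 -0.1 -0.2 -0.9  1.5 -1.9]
gold_can [0.5511 0.2799] [-0.1 -0.5  0.1  0.4]
gold_can [0.5443 0.2757] [-0.9  0.4  1.  -0.4]
white_tub [0.5643 0.086 ] [-3.9 -1.1  2.5  0.3  0.1  1.2  0.1 -0.8]
white_tub [0.5659 0.0862] [-3.4 -0.9  3.1  0.6]
white_tub [0.5643 0.0861] [-0.   1.2  0.  -0.9]
red_tin_center [ 0.611  -0.1825] [ 4.3  2.7  1.3  0.6 -0.9 57.8 -0.5 64.3]
red_tin_center [ 0.6039 -0.1836] [ 1.4  1.3 -1.6 -0.9]
red_tin_center [ 0.7312 -0.0632] [ 2.8  0.7 -2.  -0.5]
black_tin_center [ 0.6177 -0.2824] [-3.2  0.6  1.3  0.7 -0.1  1.3 -1.  -2.3]
black_tin_center [ 0.6184 -0.28  ] [-1.8 -0.   2.6 -0. ]
black_tin_center [ 0.6168 -0.2842] [ 0.4  2.3 -0.3 -1.2]
green_tin_center [ 0.5032 -0.2885] [-0.2  2.1 -0.5  1.2  0.  -1.3 -2.1  0.1]
green_tin_center [ 0.5004 -0.2859] [ 0.2  0.6 -0.2 -0.5]
green_tin_center [ 0.5038 -0.2902] [ 1.1 -0.8 -0.9  0.7]
filler_jar_center [ 0.5957 -0.1016] [-0.3 -1.4  0.3  1. ]
tape_roll_center [ 0.4977 -0.2011] [-2.6 -0.2  0.4  0.5 -0.2 -0.9  0.1  0. ]
tape_roll_center [ 0.4992 -0.1992] [-1.4 -0.4  1.5  0.3]
tape_roll_center
[... 268 characters left out ...]
12, 170] [0.4627 0.2709]
scene [402.8, 160.7] [392, 154, 23, 14, 237] [0.6316 0.2858]
scene [359.6, 167.6] [351, 161, 18, 14, 182] [0.5605 0.1876]
scene [309.8, 175.2] [298, 168, 23, 15, 250] [0.4811 0.0805]
scene [367.4, 199.6] [355, 192, 26, 17, 342] [0.6492 0.0962]
side [249.0, 151.7] [237, 146, 25, 13, 262] [0.6306 0.2838]
side [186.0, 177.9] [172, 171, 28, 16, 310] [0.465  0.2696]
side [241.2, 182.4] [230, 175, 22, 15, 273] [0.5518 0.1843]
side [302.8, 186.0] [289, 178, 28, 17, 362] [0.6495 0.0955]
side [237.2, 219.9] [221, 211, 32, 20, 454] [0.4824 0.0795]
311.1087297142539 [[1.0, 0.001, -0.0, 0.575], [0.001, -0.954, -0.299, 0.077], [-0.001, 0.299, -0.954, 0.373], [0.0, 0.0, 0.0, 1.0]]
```

View pics/w0.png

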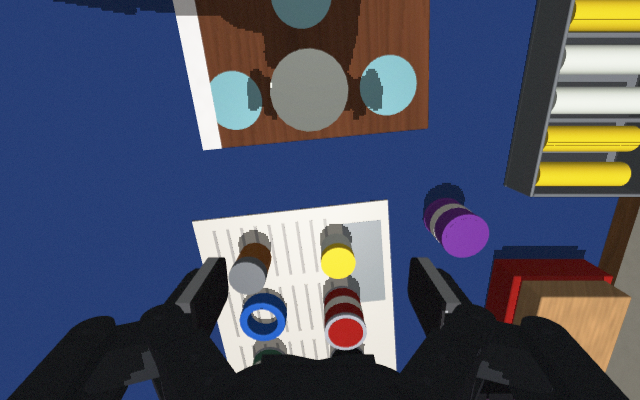

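Call:
play_rows --moves '[{"claw": 8.5, "delta_pos": [-3, -1, -3], "twist": 0}, {"claw": 8.5, "delta_pos": [-6, -1.5, -4], "twist": 0}, {"claw": 8.5, "delta_pos": [-6, -1.5, -4], "twist": 0}, {"claw": 8.5, "delta_pos": [-6, -1.5, -4], "twist": 0}]'

```text
clock: 2.45
tcp_pos: [0.5599, -0.0597, 0.271]
orientation: [-0.0, 0.707, 0.707, 0.0]
wrist_force: [-0.1, 0.2, -0.7]
finger_gap: 0.085
```

```bash
python3 - <<'E'
from h import *
w=imaging.camera_info('wrist');im=imaging.read_camera('wrist');cv2.imwrite('pics/w1.png',im[...,::-1])
print(get_state()['tcp_pos'])
for q,d in DIM.items():
    for r in spotter.spot_in('wrist',q)[:2]:
        x,e=fitcyl([(w,np.array(r['extent']))],*d);print(q,round(r['conf'],2),np.round(r['extent']),x.round(4),e)
E
```

```text
[ 0.55982374 -0.05940229  0.27073945]
white_tub 0.91 [289.   3. 363.  71.] [0.5685 0.0742] [ 0.7 -1.2 -0.7 14.3]
white_tub 0.63 [246. 190. 284. 235.] [ 0.5099 -0.1233] [-1.7 -3.3 23.  21.1]
red_tin_center 0.81 [432. 146. 493. 198.] [ 0.7361 -0.0613] [-0.7  1.   0.6 -0.8]
red_tin_center 0.74 [334. 237. 377. 287.] [ 0.6096 -0.185 ] [ 0.4 -3.5 -0.4  2.1]
black_tin_center 0.15 [207.   1. 435. 100.] [0.4754 0.0869] [   1.5    1.  -167.2  -35.1]
green_tin_center 0.58 [262. 297. 301. 354.] [ 0.509  -0.2885] [ 0.  -0.3 -0.   0.3]
green_tin_center 0.34 [341. 292. 378. 352.] [ 0.6187 -0.2829] [-1.9  1.2  1.2 -1. ]
filler_jar_center 0.79 [331. 182. 364. 223.] [ 0.598  -0.1052] [-0.3  0.6  0.2 -0.5]
tape_roll_center 0.65 [256. 244. 299. 287.] [ 0.5029 -0.2047] [-0.8 -1.6  0.9  2.3]
amber_jar_center 0.66 [246. 189. 288. 238.] [ 0.4956 -0.1179] [ 1.2  2.5 -1.8 -2.2]
amber_jar_center 0.2 [289.   0. 362.  73.] [0.5664 0.0938] [ 14.5   1.1 -17.1 -17.5]
```

View pics/w1.png

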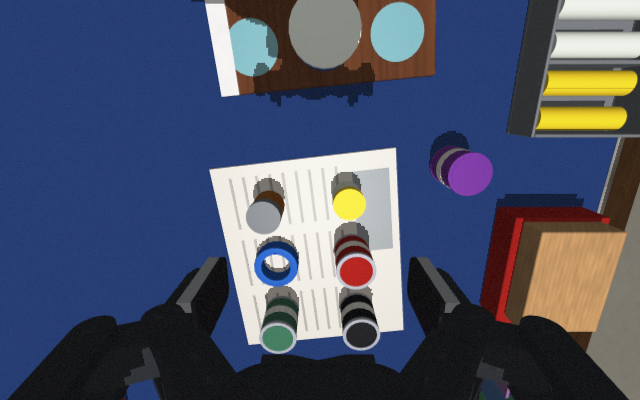

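Call:
play_rows --moves '[{"claw": 8.5, "delta_pos": [6, 0, 0], "twist": 0}, {"claw": 8.5, "delta_pos": [12, 0, 0], "twist": 0}, {"claw": 8.5, "delta_pos": [18, 0, 0], "twist": 0}, {"claw": 8.5, "delta_pos": [24, 0, 0], "twist": 0}, {"claw": 8.5, "delta_pos": [26, 0, 0], "twist": 0}, {"claw": 8.5, "delta_pos": [26, 0, 0], "twist": 0}, {"claw": 8.5, "delta_pos": [26, 0, 0], "twist": 0}]'

```text
clock: 3.78
tcp_pos: [0.5602, 0.1989, 0.2713]
orientation: [0.0, 0.707, 0.707, -0.0]
wrist_force: [0.4, -0.4, -0.4]
finger_gap: 0.085
```

```bash
python3 - <<'E'
from h import *
w=imaging.camera_info('wrist');im=imaging.read_camera('wrist');cv2.imwrite('pics/w2.png',im[...,::-1])
print(get_state()['tcp_pos'])
for q in ['gold_can','white_tub']:
    for r in spotter.spot_in('wrist',q)[:2]:
        x,e=fitcyl([(w,np.array(r['extent']))],*DIM[q]);print(q,round(r['conf'],2),np.round(r['extent']),x.round(4),e)
for cen,st in teal(im): print(cen,st,back(w,cen,.012).round(4))
E
```

```text
[0.56024048 0.19861191 0.2713231 ]
gold_can 0.62 [272.  63. 341. 138.] [0.5487 0.2778] [-0.3  0.9  0.3 -1.1]
white_tub 0.6 [296. 225. 350. 293.] [0.5668 0.0816] [-2.7 -1.1  2.7  1.3]
[377.8, 95.2] [353, 69, 50, 53, 2070] [0.6335 0.2855]
[242.0, 108.7] [220, 84, 45, 51, 1827] [0.4668 0.2698]
[382.7, 237.6] [361, 218, 44, 40, 1360] [0.6512 0.0967]
[264.4, 247.8] [246, 229, 39, 39, 1202] [0.4847 0.081 ]
```

View pics/w2.png

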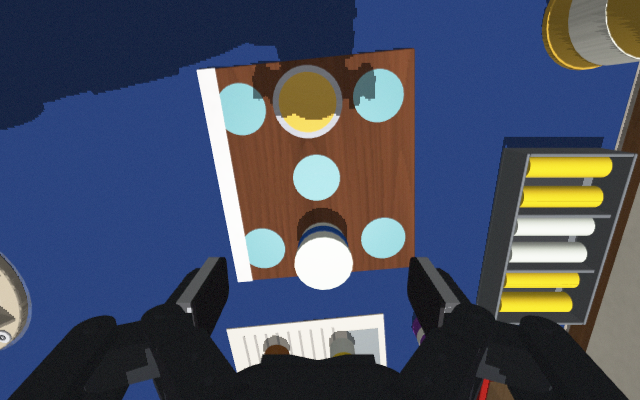

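Call:
play_rows --moves '[{"claw": 8.5, "delta_pos": [-6, 2, 0], "twist": 0}, {"claw": 8.5, "delta_pos": [-12, 3, 0], "twist": 0}, {"claw": 8.5, "delta_pos": [-18, 4.7, 0], "twist": 0}, {"claw": 8.5, "delta_pos": [-24, 4.7, 0], "twist": 0}, {"claw": 8.5, "delta_pos": [-30, 4.7, 0], "twist": 0}, {"claw": 8.5, "delta_pos": [-36, 4.7, 0], "twist": 0}, {"claw": 8.5, "delta_pos": [-38.3, 4.7, 3], "twist": 0}, {"claw": 8.5, "delta_pos": [-38.3, 4.7, 6], "twist": 0}, {"claw": 8.5, "delta_pos": [-38.3, 4.7, 11], "twist": 0}, {"claw": 8.5, "delta_pos": [-38.3, 4.7, 15], "twist": 0}, {"claw": 8.5, "delta_pos": [-38.3, 4.7, 15], "twist": 0}, {"claw": 8.5, "delta_pos": [-38.3, 4.7, 15], "twist": 0}]'

```text
clock: 5.42
tcp_pos: [0.6076, -0.184, 0.123]
orientation: [0.001, 0.707, 0.707, 0.0]
wrist_force: [-0.4, -0.1, 0.6]
finger_gap: 0.0852
```

Call:
play_rows --force 40 --moves '[{"claw": 8.5, "delta_pos": [0, 0, 3], "twist": 0}, {"claw": 8.5, "delta_pos": [0, 0, 6], "twist": 0}, {"claw": 8.5, "delta_pos": [0, 0, 9], "twist": 0}, {"claw": 8.5, "delta_pos": [0, 0, 10], "twist": 0}, {"claw": 8.5, "delta_pos": [0, 0, 10], "twist": 0}, {"claw": 4, "delta_pos": [0, 0, 10], "twist": 0}, {"claw": 4, "delta_pos": [0, 0, 10], "twist": 0}, {"claw": 4, "delta_pos": [0, 0, 10], "twist": 0}, {"claw": 4, "delta_pos": [0, 0, 10], "twist": 0}, {"claw": 4, "delta_pos": [0, 0, 10], "twist": 0}, {"claw": 4, "delta_pos": [0, 0, 10], "twist": 0}, {"claw": 4, "delta_pos": [0, 0, 10], "twist": 0}]'

```text
clock: 6.92
tcp_pos: [0.6081, -0.1835, 0.023]
orientation: [0.001, 0.707, 0.707, 0.001]
wrist_force: [-1.0, 0.7, 6.6]
finger_gap: 0.0493
```

Call:
play_rows --moves '[{"claw": 4, "delta_pos": [0, 0, -2], "twist": 0}, {"claw": 4, "delta_pos": [0, 0, -6], "twist": 0}, {"claw": 4, "delta_pos": [0, 0, -10], "twist": 0}, {"claw": 4, "delta_pos": [3, -1, -13], "twist": 0}, {"claw": 4, "delta_pos": [8, -2, -13], "twist": 0}, {"claw": 4, "delta_pos": [14, -3, -13], "twist": 0}, {"claw": 4, "delta_pos": [20, -4, -13], "twist": 0}, {"claw": 4, "delta_pos": [26, -5, -13], "twist": 0}, {"claw": 4, "delta_pos": [32, -5, -13], "twist": 0}, {"claw": 4, "delta_pos": [36, -5, -13], "twist": 0}, {"claw": 4, "delta_pos": [36.6, -5, -13], "twist": -5}, {"claw": 4, "delta_pos": [36.6, -5, -13], "twist": -5}]'

```text
clock: 8.43
tcp_pos: [0.5565, 0.1838, 0.1511]
orientation: [-0.0, 0.675, 0.738, -0.0]
wrist_force: [-0.4, -0.1, -1.4]
finger_gap: 0.0493
```

```bash
python3 - <<'E'
from h import *
print(get_state()['tcp_pos'],get_state()['finger_gap'])
w=imaging.read_camera('wrist');s=imaging.read_camera('side')
cv2.imwrite('pics/w3.png',np.hstack([cv2.resize(w,(400,250)),cv2.resize(s[60:310,130:530],(400,250))])[...,::-1])
E
```

```text
[0.55653607 0.18382323 0.15106831] 0.049261072032574744
```

View pics/w3.png

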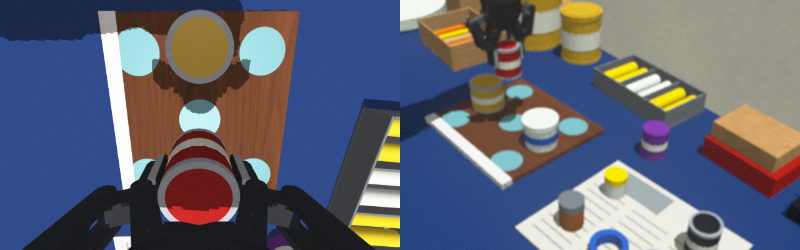

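Call:
play_rows --moves '[{"claw": 4, "delta_pos": [0, 0.1, 4], "twist": 0}, {"claw": 4, "delta_pos": [0, 0.1, 8], "twist": 0}, {"claw": 4, "delta_pos": [0, 0.1, 10], "twist": 0}, {"claw": 4, "delta_pos": [0, 0.1, 11.6], "twist": 0}, {"claw": 4, "delta_pos": [0, 0.1, 11.6], "twist": 0}, {"claw": 4, "delta_pos": [0, 0.1, 11.6], "twist": 0}]'

```text
clock: 9.28
tcp_pos: [0.5588, 0.1829, 0.0362]
orientation: [0.0, 0.676, 0.737, 0.001]
wrist_force: [0.6, 1.2, -1.3]
finger_gap: 0.0492
```

Call:
play_rows --moves '[{"claw": 4, "delta_pos": [0, 0, 0.2], "twist": 0}, {"claw": 4, "delta_pos": [0, 0, 0.3], "twist": 0}, {"claw": 4, "delta_pos": [0, 0, 0.3], "twist": 0}, {"claw": 5.5, "delta_pos": [0, 0, 0.3], "twist": 0}, {"claw": 7, "delta_pos": [0, 0, 0.3], "twist": 0}, {"claw": 7, "delta_pos": [0, 0, 0.3], "twist": 0}, {"claw": 7, "delta_pos": [0, 0, -1], "twist": 0}, {"claw": 7, "delta_pos": [0, 0, -4], "twist": 0}, {"claw": 7, "delta_pos": [0, 0, -9], "twist": 0}, {"claw": 8.5, "delta_pos": [0, 0, -14], "twist": 5}, {"claw": 8.5, "delta_pos": [0, 0, -14], "twist": 5}]'

```text
clock: 10.65
tcp_pos: [0.5612, 0.1837, 0.1813]
orientation: [0.003, 0.707, 0.707, 0.004]
wrist_force: [-0.1, -0.5, -0.4]
finger_gap: 0.0851
```

```bash
python3 - <<'E'
from h import *
s=get_state();print(s['tcp_pos'],s['orientation'],s['finger_gap'])
for c in ['scene','side']:
    imaging.read_camera(c);i=imaging.camera_info(c)
    for r in spotter.spot_in(c,'red_tin_center')[:3]:
        x,e=fitcyl([(i,np.array(r['extent']))],.012,.025,.062);print(c,round(r['conf'],2),x.round(4),e)
E
```

```text
[0.56115876 0.18370398 0.18132557] [0.00291636 0.70718077 0.7070144  0.0041834 ] 0.08514449191692734
scene 0.9 [0.5611 0.1785] [ 2.3  3.6 -1.8 -1.3]
scene 0.56 [ 0.7412 -0.0696] [-2.1  0.7  1.6 -0.7]
side 0.94 [0.5545 0.1816] [-1.3  0.4  1.5 -0.4]
side 0.9 [ 0.7206 -0.0696] [ 0.9 -3.  -0.8  1.9]
```

Call:
play_rows --moves '[{"claw": 8.5, "delta_pos": [-5, 1, 0], "twist": 0}, {"claw": 8.5, "delta_pos": [-11, 3, 0], "twist": 0}, {"claw": 8.5, "delta_pos": [-17, 5, 0], "twist": 0}, {"claw": 8.5, "delta_pos": [-23, 5.8, 0], "twist": 0}, {"claw": 8.5, "delta_pos": [-29, 5.8, 0], "twist": 0}, {"claw": 8.5, "delta_pos": [-35, 5.8, 0], "twist": 0}, {"claw": 8.5, "delta_pos": [-41, 5.8, 0], "twist": 0}, {"claw": 8.5, "delta_pos": [-46.6, 5.8, 0], "twist": 0}, {"claw": 8.5, "delta_pos": [-46.6, 5.8, 2], "twist": 0}, {"claw": 8.5, "delta_pos": [-46.6, 5.8, 5], "twist": 0}, {"claw": 8.5, "delta_pos": [-46.6, 5.8, 5], "twist": 0}, {"claw": 8.5, "delta_pos": [-46.6, 5.8, 5], "twist": 0}]'

```text
clock: 12.35
tcp_pos: [0.6159, -0.2826, 0.1252]
orientation: [-0.0, 0.707, 0.707, -0.0]
wrist_force: [0.5, 0.2, 0.0]
finger_gap: 0.0852
```

Call:
play_rows --force 40 --moves '[{"claw": 8.5, "delta_pos": [0, 0.1, 3], "twist": 0}, {"claw": 8.5, "delta_pos": [0, 0.1, 6], "twist": 0}, {"claw": 8.5, "delta_pos": [0, 0.1, 9], "twist": 0}, {"claw": 8.5, "delta_pos": [0, 0.1, 10.2], "twist": 0}, {"claw": 8.5, "delta_pos": [0, 0.1, 10.2], "twist": 0}, {"claw": 4, "delta_pos": [0, 0.1, 10.2], "twist": 0}, {"claw": 4, "delta_pos": [0, 0.1, 10.2], "twist": 0}, {"claw": 4, "delta_pos": [0, 0.1, 10.2], "twist": 0}, {"claw": 4, "delta_pos": [0, 0.1, 10.2], "twist": 0}, {"claw": 4, "delta_pos": [0, 0.1, 10.2], "twist": 0}, {"claw": 4, "delta_pos": [0, 0.1, 10.2], "twist": 0}]'

```text
clock: 13.72
tcp_pos: [0.6181, -0.2836, 0.0251]
orientation: [0.002, 0.707, 0.707, 0.0]
wrist_force: [0.2, -0.0, 6.3]
finger_gap: 0.0491
```

Call:
play_rows --moves '[{"claw": 4, "delta_pos": [0, 0, -2], "twist": 0}, {"claw": 4, "delta_pos": [0, 0, -6], "twist": 0}, {"claw": 4, "delta_pos": [0, 0, -10], "twist": 0}, {"claw": 4, "delta_pos": [5, 0, -13], "twist": 0}, {"claw": 4, "delta_pos": [11, 0, -13], "twist": 0}, {"claw": 4, "delta_pos": [17, 0, -13], "twist": 0}, {"claw": 4, "delta_pos": [23, 0, -13], "twist": 0}, {"claw": 4, "delta_pos": [29, 0, -13], "twist": 0}, {"claw": 4, "delta_pos": [35, 1, -13], "twist": 0}, {"claw": 4, "delta_pos": [41, 1.5, -13], "twist": 0}, {"claw": 4, "delta_pos": [41, 1.5, -13], "twist": 0}]'

```text
clock: 15.1
tcp_pos: [0.6315, 0.1317, 0.153]
orientation: [-0.0, 0.705, 0.709, 0.0]
wrist_force: [-0.1, -0.4, -1.8]
finger_gap: 0.0497
```

```bash
python3 - <<'E'
from h import *
s=get_state();print(s['tcp_pos'],s['joint_pos'],s['orientation'],s['finger_gap'])
E
```

```text
[0.63146078 0.13168542 0.15298048] [8.08504235e-02 4.79247505e-01 1.00872522e-01 1.19270920e+00
 8.56061700e-04 1.64512409e+00] [-4.18789520e-04  7.04796890e-01  7.09409008e-01  1.68939492e-04] 0.04969210584331402
```

Call:
play_rows --moves '[{"claw": 4, "delta_pos": [2, 0.2, 0], "twist": -10}, {"claw": 4, "delta_pos": [4, 0.2, 0], "twist": -20}, {"claw": 4, "delta_pos": [6, 0.2, 0], "twist": -30}, {"claw": 4, "delta_pos": [8, 0.2, 0], "twist": -40}, {"claw": 4, "delta_pos": [10, 0.2, 0], "twist": -50}, {"claw": 4, "delta_pos": [12, 0.2, 0], "twist": -60}, {"claw": 4, "delta_pos": [14, 0.2, 0], "twist": -70}, {"claw": 4, "delta_pos": [15.4, 0.2, 0], "twist": -80}, {"claw": 4, "delta_pos": [15.4, 0.2, 0], "twist": -90}, {"claw": 4, "delta_pos": [15.4, 0.2, 0], "twist": -95}, {"claw": 4, "delta_pos": [15.4, 0.2, 0], "twist": -95}, {"claw": 4, "delta_pos": [15.4, 0.2, 0], "twist": -95}]'

```text
clock: 16.6
tcp_pos: [0.6341, 0.2803, 0.1532]
orientation: [-0.0, -0.042, 0.999, -0.0]
wrist_force: [-0.1, 1.1, -1.6]
finger_gap: 0.0489
```

```bash
python3 - <<'E'
from h import *
print(togo([.6337,.2856,.037]))
i=imaging.camera_info('side');s=imaging.read_camera('side');w=imaging.read_camera('wrist')
cv2.imwrite('pics/w4.png',np.hstack([cv2.resize(w,(400,250)),cv2.resize(s[60:310,130:530],(400,250))])[...,::-1])
E
```

```text
(array([-0.  ,  0.54, 11.62]), array([[-9.964e-01, -8.490e-02, -2.000e-04],
       [-8.490e-02,  9.964e-01, -3.000e-04],
       [ 2.000e-04, -3.000e-04, -1.000e+00]]))
```

View pics/w4.png

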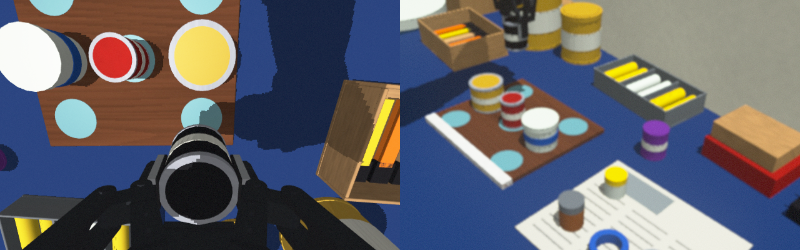

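Call:
play_rows --moves '[{"claw": 4, "delta_pos": [0, 0.5, 3], "twist": 0}, {"claw": 4, "delta_pos": [0, 0.5, 7], "twist": 0}, {"claw": 4, "delta_pos": [0, 0.5, 10], "twist": 0}, {"claw": 4, "delta_pos": [0, 0.5, 11.7], "twist": 0}, {"claw": 4, "delta_pos": [0, 0.5, 11.7], "twist": 0}, {"claw": 4, "delta_pos": [0, 0.5, 11.7], "twist": 0}]'

```text
clock: 17.45
tcp_pos: [0.6342, 0.2862, 0.0371]
orientation: [0.001, -0.043, 0.999, 0.0]
wrist_force: [-0.2, -0.2, -1.5]
finger_gap: 0.0492
```

Call:
play_rows --moves '[{"claw": 4, "delta_pos": [0, 0, 0.2], "twist": 0}, {"claw": 4, "delta_pos": [0, 0, 0.2], "twist": 0}, {"claw": 5.5, "delta_pos": [0, 0, 0.2], "twist": 0}, {"claw": 7, "delta_pos": [0, 0, 0.2], "twist": 0}, {"claw": 7, "delta_pos": [0, 0, 0.2], "twist": 0}, {"claw": 7, "delta_pos": [0, 0, -1], "twist": 0}, {"claw": 7, "delta_pos": [0, 0, -4], "twist": 0}, {"claw": 7, "delta_pos": [0, 0, -9], "twist": 0}, {"claw": 8.5, "delta_pos": [0, 0, -14], "twist": 0}, {"claw": 8.5, "delta_pos": [0, 0, -15], "twist": 0}, {"claw": 8.5, "delta_pos": [0, 0, -15], "twist": 0}]'

```text
clock: 18.82
tcp_pos: [0.6342, 0.2862, 0.1878]
orientation: [0.001, -0.044, 0.999, 0.0]
wrist_force: [0.0, -0.4, -0.7]
finger_gap: 0.0851
```

```bash
python3 - <<'E'
from h import *
s=get_state();print(s['tcp_pos'],s['orientation'],s['joint_pos'][[0,5]] if hasattr(s['joint_pos'],'shape') else s['joint_pos'])
for c in ['scene','side']:
    imaging.read_camera(c);i=imaging.camera_info(c)
    for r in spotter.spot_in(c,'black_tin_center')[:3]:
        x,e=fitcyl([(i,np.array(r['extent']))],.012,.025,.062);print(c,round(r['conf'],2),x.round(4),e)
i=imaging.camera_info('side')
for r in spotter.spot_in('side','green_tin_center')[:3]:
        x,e=fitcyl([(i,np.array(r['extent']))],.002,.025,.062);print(c,round(r['conf'],2),x.round(4),e)
print(togo([.506,-.289,.125]))
E
```

```text
[0.63417049 0.28623822 0.18776663] [ 1.27374900e-03 -4.36269574e-02  9.99047029e-01  3.17464305e-04] [0.30877248 0.22149072]
side 0.6 [0.6274 0.2792] [ 0.2  2.5 -0.2 -1.3]
side 0.69 [ 0.5049 -0.291 ] [ 2.2 -0.1 -1.7  0.1]
(array([ 17.6 , -56.15,   6.03]), array([[-9.962e-01, -8.710e-02, -3.200e-03],
       [-8.710e-02,  9.962e-01, -1.100e-03],
       [ 3.300e-03, -8.000e-04, -1.000e+00]]))
```

Call:
play_rows --moves '[{"claw": 8.5, "delta_pos": [2, -6, 0], "twist": 10}, {"claw": 8.5, "delta_pos": [4, -11, 0], "twist": 20}, {"claw": 8.5, "delta_pos": [6, -17, 0], "twist": 30}, {"claw": 8.5, "delta_pos": [8, -23, 0], "twist": 40}, {"claw": 8.5, "delta_pos": [10, -29, 0], "twist": 50}, {"claw": 8.5, "delta_pos": [12, -35, 0], "twist": 60}, {"claw": 8.5, "delta_pos": [14, -41, 0], "twist": 70}, {"claw": 8.5, "delta_pos": [16, -47, 0], "twist": 80}, {"claw": 8.5, "delta_pos": [17.6, -53, 0], "twist": 90}, {"claw": 8.5, "delta_pos": [17.6, -56.1, 0], "twist": 90}, {"claw": 8.5, "delta_pos": [17.6, -56.1, 3], "twist": 90}, {"claw": 8.5, "delta_pos": [17.6, -56.1, 6], "twist": 90}]'

```text
clock: 20.58
tcp_pos: [0.5066, -0.2889, 0.1247]
orientation: [-0.0, 0.676, 0.737, 0.0]
wrist_force: [0.9, 0.1, 0.1]
finger_gap: 0.0846
```

```bash
python3 - <<'E'
from h import *
print(togo([.506,-.289,.025]))
E
```

```text
(array([-0.02, -0.05,  9.97]), array([[-8.550e-02,  9.963e-01, -7.000e-04],
       [ 9.963e-01,  8.550e-02,  6.000e-04],
       [ 7.000e-04, -6.000e-04, -1.000e+00]]))
```

Call:
play_rows --force 40 --moves '[{"claw": 8.5, "delta_pos": [0, 0, 3], "twist": 0}, {"claw": 8.5, "delta_pos": [0, 0, 6], "twist": 0}, {"claw": 8.5, "delta_pos": [0, 0, 9], "twist": 0}, {"claw": 8.5, "delta_pos": [0, 0, 10], "twist": 0}, {"claw": 8.5, "delta_pos": [0, 0, 10], "twist": 0}, {"claw": 4, "delta_pos": [0, 0, 10], "twist": 0}, {"claw": 4, "delta_pos": [0, 0, 10], "twist": 0}, {"claw": 4, "delta_pos": [0, 0, 10], "twist": 0}, {"claw": 4, "delta_pos": [0, 0, 10], "twist": 0}, {"claw": 4, "delta_pos": [0, 0, 10], "twist": 0}, {"claw": 4, "delta_pos": [0, 0, 10], "twist": 0}]'

```text
clock: 21.95
tcp_pos: [0.508, -0.2889, 0.0278]
orientation: [0.001, 0.676, 0.737, 0.0]
wrist_force: [-0.8, -0.3, 5.8]
finger_gap: 0.0494
```

Call:
play_rows --moves '[{"claw": 4, "delta_pos": [0, 0, -2], "twist": 0}, {"claw": 4, "delta_pos": [0, 0, -6], "twist": 0}, {"claw": 4, "delta_pos": [0, 0, -10], "twist": 0}, {"claw": 4, "delta_pos": [4, 0, -13], "twist": -10}, {"claw": 4, "delta_pos": [8, 0.6, -13], "twist": -20}, {"claw": 4, "delta_pos": [13, 0.6, -13], "twist": -30}, {"claw": 4, "delta_pos": [18, 0.6, -13], "twist": -40}, {"claw": 4, "delta_pos": [23, 0.6, -13], "twist": -50}, {"claw": 4, "delta_pos": [28, 0.6, -13], "twist": -60}, {"claw": 4, "delta_pos": [33, 0.6, -13], "twist": -70}, {"claw": 4, "delta_pos": [37, 0.6, -13], "twist": -80}, {"claw": 4, "delta_pos": [37, 0.6, -13], "twist": -90}]'

```text
clock: 23.45
tcp_pos: [0.48, 0.0836, 0.1564]
orientation: [-0.0, -0.049, 0.999, 0.0]
wrist_force: [0.3, -0.5, -0.4]
finger_gap: 0.049
```

```bash
python3 - <<'E'
from h import *
print(togo([.4823,.0804,.038]),get_state()['tcp_pos'])
i=imaging.camera_info('side');s=imaging.read_camera('side');w=imaging.read_camera('wrist')
cv2.imwrite('pics/w5.png',np.hstack([cv2.resize(w,(400,250)),cv2.resize(s[60:310,130:530],(400,250))])[...,::-1])
E
```

```text
(array([-0.2 , -0.35, 11.83]), array([[-9.952e-01, -9.740e-02, -2.000e-04],
       [-9.740e-02,  9.952e-01,  6.000e-04],
       [ 1.000e-04,  7.000e-04, -1.000e+00]])) [0.48002164 0.0836462  0.15635014]
```

View pics/w5.png

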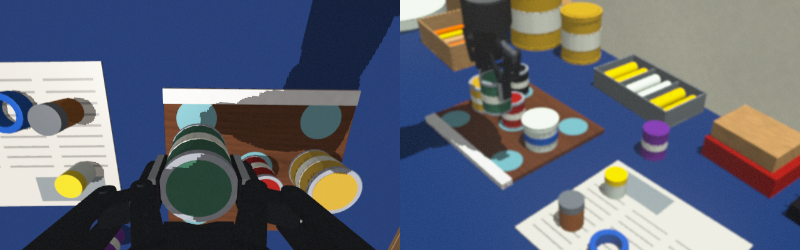

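Call:
play_rows --moves '[{"claw": 4, "delta_pos": [0, 0, 0], "twist": 0}, {"claw": 4, "delta_pos": [0, 0, 3], "twist": 0}, {"claw": 4, "delta_pos": [0, 0, 6], "twist": 0}, {"claw": 4, "delta_pos": [0, 0, 7], "twist": 0}, {"claw": 4, "delta_pos": [0, 0, 7], "twist": 0}, {"claw": 4, "delta_pos": [0, 0, 7], "twist": 0}]'

```text
clock: 24.3
tcp_pos: [0.4819, 0.0808, 0.0874]
orientation: [0.001, -0.043, 0.999, -0.0]
wrist_force: [-0.0, 0.9, -1.2]
finger_gap: 0.0492
```

Call:
play_rows --moves '[{"claw": 4, "delta_pos": [0, 0, 2], "twist": 0}, {"claw": 4, "delta_pos": [0, 0, 4], "twist": 0}, {"claw": 4, "delta_pos": [0, 0, 5], "twist": 0}, {"claw": 4, "delta_pos": [0, 0, 5.1], "twist": 0}, {"claw": 4, "delta_pos": [0, 0, 5.1], "twist": 0}, {"claw": 4, "delta_pos": [0, 0, 5.1], "twist": 0}]'

```text
clock: 25.05
tcp_pos: [0.4816, 0.081, 0.037]
orientation: [0.001, -0.044, 0.999, -0.0]
wrist_force: [-2.8, 0.2, 5.4]
finger_gap: 0.049
```

Call:
play_rows --moves '[{"claw": 5.5, "delta_pos": [0, 0, 0], "twist": 0}, {"claw": 7, "delta_pos": [0, 0, 0], "twist": 0}, {"claw": 7, "delta_pos": [0, 0, 0], "twist": 0}, {"claw": 7, "delta_pos": [0, 0, -1], "twist": 0}, {"claw": 7, "delta_pos": [0, 0, -4], "twist": 0}, {"claw": 7, "delta_pos": [0, 0, -9], "twist": 0}, {"claw": 8.5, "delta_pos": [0, 0, -14], "twist": 10}, {"claw": 8.5, "delta_pos": [-2, 2, -19], "twist": 20}, {"claw": 8.5, "delta_pos": [-4, 4, -23], "twist": 30}, {"claw": 8.5, "delta_pos": [-6, 6, -23], "twist": 40}, {"claw": 8.5, "delta_pos": [-8.8, 11, -23], "twist": 50}, {"claw": 8.5, "delta_pos": [-8.8, 11, -23], "twist": 60}]'

```text
clock: 26.55
tcp_pos: [0.5599, 0.2011, 0.265]
orientation: [-0.0, 0.463, 0.886, 0.0]
wrist_force: [-0.5, 0.3, 1.3]
finger_gap: 0.0849
```

Call:
play_rows --moves '[{"claw": 8.5, "delta_pos": [0, 0, 0], "twist": 10}, {"claw": 8.5, "delta_pos": [0, 0, 0], "twist": 20}, {"claw": 8.5, "delta_pos": [0, 0, 0], "twist": 30}, {"claw": 8.5, "delta_pos": [0, 0, 0], "twist": 30}, {"claw": 8.5, "delta_pos": [0, 0, 0], "twist": 30}]'

```text
clock: 27.18
tcp_pos: [0.5589, 0.1982, 0.2656]
orientation: [0.0, 0.675, 0.738, 0.0]
wrist_force: [-0.6, -0.1, 1.3]
finger_gap: 0.0846
```

```bash
python3 - <<'E'
from h import *
print(togo([.597,-.1035,.125]),get_state()['tcp_pos'])
im={c:imaging.read_camera(c) for c in ['wrist','scene','side']};i={c:imaging.camera_info(c) for c in im}
cv2.imwrite('pics/w6.png',im['wrist'][...,::-1])
D={**DIM,**{k:(.012,.025,.062) for k in ['red_tin_center','black_tin_center','green_tin_center']}}
for q in ['gold_can','white_tub','red_tin_center','black_tin_center','green_tin_center','filler_jar_center']:
  for c in im:
    for r in spotter.spot_in(c,q)[:2]:
        x,e=fitcyl([(i[c],np.array(r['extent']))],*D[q]);print(q,c,round(r['conf'],2),x.round(4),e)
E
```

```text
(array([-30.39,   1.07,  14.06]), array([[-8.990e-02,  9.959e-01,  3.000e-04],
       [ 9.959e-01,  8.990e-02,  1.000e-04],
       [ 0.000e+00,  3.000e-04, -1.000e+00]])) [0.5589208  0.19820426 0.26563895]
gold_can wrist 0.96 [0.548  0.2774] [ 2.2  0.7 -2.2 -1.1]
gold_can scene 0.63 [0.5491 0.2819] [ 0.  -0.6 -0.   0.5]
gold_can side 0.88 [0.5414 0.2707] [-0.6  0.3  0.6 -0.3]
white_tub scene 0.75 [0.563 0.091] [-3.9 -2.7  3.5  1. ]
white_tub side 0.75 [0.5654 0.0862] [-1.8 -0.4  2.3  0.2]
white_tub side 0.57 [ 0.5905 -0.0874] [-19.3 -21.7   3.2   1.1]
red_tin_center wrist 0.84 [0.5586 0.1828] [ 0.6 -1.5 -0.6  1.2]
red_tin_center wrist 0.73 [ 0.7022 -0.0426] [-18.8  -4.3   1.8  15.3]
red_tin_center scene 0.83 [ 0.7406 -0.0708] [-2.6 -0.2  1.8  0.1]
red_tin_center scene 0.65 [0.5516 0.188 ] [ 0.7  0.8 -0.7 -0.6]
red_tin_center side 0.84 [0.5561 0.1813] [-2.2 -2.4  3.3  1.1]
red_tin_center side 0.59 [ 0.7228 -0.0721] [ 1.6 -1.7 -1.4  1.5]
black_tin_center wrist 0.64 [0.6325 0.286 ] [-3.3 -0.5  1.3  0.6]
black_tin_center scene 0.61 [0.631  0.2855] [ 0.5  2.4 -0.5 -1.3]
black_tin_center scene 0.48 [0.5555 0.2795] [ 7.3  1.2 -2.8 -0.8]
black_tin_center side 0.72 [0.6373 0.2913] [-0.7  0.6  0.7 -0.6]
green_tin_center wrist 0.86 [0.4856 0.0816] [-1.5 -2.6  4.2  2.6]
green_tin_center scene 0.82 [0.4764 0.0778] [ 0.5  0.8 -0.5 -0.7]
green_tin_center scene 0.29 [ 0.518  -0.2102] [  0.1 -10.8  -0.1   2.1]
green_tin_center side 0.96 [0.4814 0.0794] [ 1.  -1.3 -1.1  1.2]
filler_jar_center wrist 0.65 [ 0.5963 -0.0917] [-0.9 -6.1  0.9 17.9]
filler_jar_center scene 0.32 [ 0.5112 -0.2081] [ 2.2 -2.2 -3.1  2. ]
filler_jar_center side 0.77 [ 0.5994 -0.1   ] [-2.3 -2.6  1.9  1.3]
```

View pics/w6.png

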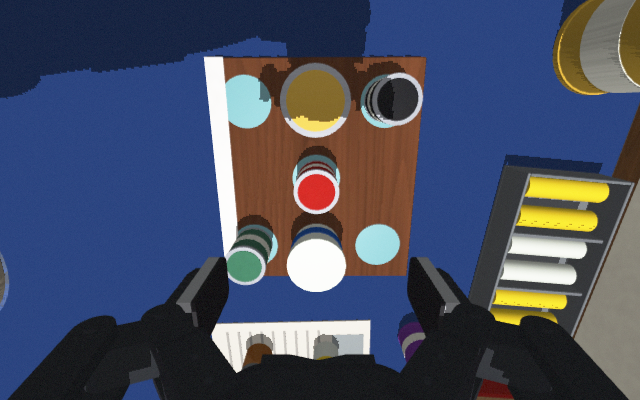

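Call:
play_rows --moves '[{"claw": 8.5, "delta_pos": [-6, 0.3, 0], "twist": 0}, {"claw": 8.5, "delta_pos": [-12, 0.5, 2], "twist": 5}, {"claw": 8.5, "delta_pos": [-18, 1, 5], "twist": 5}, {"claw": 8.5, "delta_pos": [-20, 1.5, 7], "twist": 5}, {"claw": 8.5, "delta_pos": [-20, 2, 7], "twist": 5}, {"claw": 8.5, "delta_pos": [-20, 2, 7], "twist": 5}]'

```text
clock: 28.98
tcp_pos: [0.5968, 0.0012, 0.1959]
orientation: [0.0, 0.707, 0.707, 0.0]
wrist_force: [0.3, -0.2, 0.3]
finger_gap: 0.0849
```

```bash
python3 - <<'E'
from h import *
im=imaging.read_camera('wrist');i=imaging.camera_info('wrist')
print(togo([.597,-.1035,.1]),get_state()['tcp_pos'])
for r in spotter.spot_in('wrist','filler_jar_center')[:2]:
    x,e=fitcyl([(i,np.array(r['extent']))],.002,.02,.044);print(round(r['conf'],2),np.round(r['extent']),x.round(4),e)
m=cv2.inRange(cv2.cvtColor(im,cv2.COLOR_RGB2HSV),(22,130,120),(34,255,255));m[:,450:]=0
n,l,s,c=cv2.connectedComponentsWithStats(m)
for k in range(1,n):
    if s[k][4]>150: print(s[k],c[k],back(i,c[k],.046))
E
```

```text
(array([-10.51,  -0.  ,   9.62]), array([[-1.1e-03,  1.0e+00,  1.3e-03],
       [ 1.0e+00,  1.1e-03,  2.0e-04],
       [ 2.0e-04,  1.3e-03, -1.0e+00]])) [0.59678319 0.0016114  0.1962491 ]
0.78 [302. 248. 339. 298.] [ 0.6005 -0.1036] [-0.4 -0.5  0.4  0.5]
0.36 [222. 258. 248. 317.] [ 0.5111 -0.1251] [-1.9  5.  15.8 -2.2]
[ 301  263   38   34 1032] [319.40600775 279.24418605] [ 0.59912343 -0.10009307]
```

Call:
play_rows --force 30 --moves '[{"claw": 8.5, "delta_pos": [-5, 0.2, 2], "twist": 0}, {"claw": 8.5, "delta_pos": [-10.4, 0.2, 4], "twist": 0}, {"claw": 8.5, "delta_pos": [-10.4, 0.2, 8], "twist": 0}, {"claw": 8.5, "delta_pos": [-10.4, 0.2, 12], "twist": 0}, {"claw": 8.5, "delta_pos": [-10.4, 0.2, 15], "twist": 0}, {"claw": 8.5, "delta_pos": [-10.4, 0.2, 17], "twist": 0}, {"claw": 8.5, "delta_pos": [-10.4, 0.2, 18], "twist": 0}, {"claw": 8.5, "delta_pos": [-10.4, 0.2, 18], "twist": 0}, {"claw": 3, "delta_pos": [-10.4, 0.2, 18], "twist": 0}, {"claw": 3, "delta_pos": [-10.4, 0.2, 18], "twist": 0}, {"claw": 3, "delta_pos": [-10.4, 0.2, 18], "twist": 0}, {"claw": 3, "delta_pos": [-10.4, 0.2, 18], "twist": 0}]'

```text
clock: 30.58
tcp_pos: [0.599, -0.1035, 0.0164]
orientation: [0.001, 0.707, 0.707, 0.0]
wrist_force: [-1.3, 0.8, 5.6]
finger_gap: 0.0388
```

Call:
play_rows --moves '[{"claw": 3, "delta_pos": [0, 0, 0], "twist": 0}, {"claw": 3, "delta_pos": [0, 0, 0], "twist": 0}, {"claw": 3, "delta_pos": [0, 0, 0], "twist": 0}, {"claw": 3, "delta_pos": [0, 0, 0], "twist": 0}]'

```text
clock: 31.08
tcp_pos: [0.599, -0.1035, 0.0163]
orientation: [0.001, 0.707, 0.707, 0.0]
wrist_force: [-0.7, 0.3, 5.1]
finger_gap: 0.0392
```

Call:
play_rows --moves '[{"claw": 3, "delta_pos": [0, 0, -2], "twist": 0}, {"claw": 3, "delta_pos": [0, 0, -6], "twist": 0}, {"claw": 3, "delta_pos": [0, 0, -10], "twist": 0}, {"claw": 3, "delta_pos": [3, 0, -14], "twist": 0}, {"claw": 3, "delta_pos": [8, -1, -14], "twist": 0}, {"claw": 3, "delta_pos": [14, -2, -14], "twist": 0}, {"claw": 3, "delta_pos": [20, -3, -14], "twist": 0}, {"claw": 3, "delta_pos": [25, -4, -14], "twist": 0}, {"claw": 3, "delta_pos": [28.6, -4.1, -14], "twist": -5}, {"claw": 3, "delta_pos": [28.6, -4.1, -14], "twist": -5}, {"claw": 3, "delta_pos": [28.6, -4.1, -14], "twist": -5}, {"claw": 3, "delta_pos": [28.6, -4.1, -14], "twist": -5}]'

```text
clock: 32.58
tcp_pos: [0.5575, 0.1815, 0.1552]
orientation: [0.0, 0.676, 0.737, -0.0]
wrist_force: [0.7, -0.3, 0.1]
finger_gap: 0.0394
```

```bash
python3 - <<'E'
from h import *
s=get_state();t=s['tcp_pos'];print(togo([.5582,.183,.095]),t,s['finger_gap'])
im={c:imaging.read_camera(c) for c in ['wrist','side','scene']}
for c in im:
    i=imaging.camera_info(c)
    for r in spotter.spot_in(c,'filler_jar_center')[:2]:
        x,e=fitcyl([(i,np.array(r['extent']))],.002+t[2]-.0163,.02,.044);print(c,round(r['conf'],2),x.round(4),e)
cv2.imwrite('pics/w7.png',np.hstack([cv2.resize(im['wrist'],(400,250)),cv2.resize(im['side'][60:310,130:530],(400,250))])[...,::-1])
E
```

```text
(array([0.14, 0.09, 6.02]), array([[-8.510e-02,  9.964e-01, -2.000e-04],
       [ 9.964e-01,  8.510e-02, -3.000e-04],
       [-3.000e-04, -3.000e-04, -1.000e+00]])) [0.55746616 0.1815287  0.15515485] 0.03943527013059355
wrist 0.72 [0.557  0.1831] [-1.9 -0.2  1.9  0.3]
side 0.73 [0.5574 0.1787] [-2.1 -1.4  2.8  0.8]
side 0.49 [ 0.4168 -0.2882] [ 0.7 -9.3 -0.6  2.2]
scene 0.76 [0.5523 0.1936] [-0.8 -0.4  0.7  0.3]
```

View pics/w7.png

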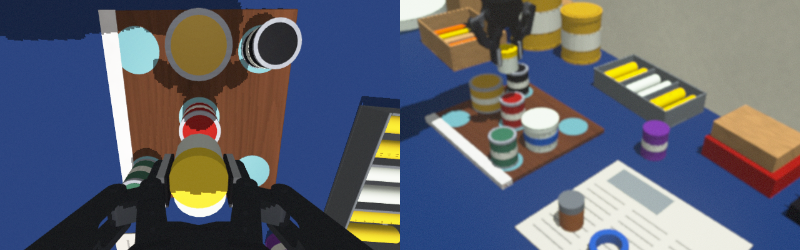

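Call:
play_rows --moves '[{"claw": 3, "delta_pos": [0, 0.1, 2], "twist": 0}, {"claw": 3, "delta_pos": [0, 0.1, 4], "twist": 0}, {"claw": 3, "delta_pos": [0, 0.1, 5.5], "twist": 0}, {"claw": 3, "delta_pos": [0, 0.1, 6.3], "twist": 0}, {"claw": 3, "delta_pos": [0, 0.1, 6.5], "twist": 0}, {"claw": 3, "delta_pos": [0, 0.1, 6.5], "twist": 0}, {"claw": 3, "delta_pos": [0, 0.1, 6.5], "twist": 0}]'

```text
clock: 33.75
tcp_pos: [0.5588, 0.1829, 0.091]
orientation: [0.0, 0.676, 0.737, 0.001]
wrist_force: [-0.1, -0.6, -0.6]
finger_gap: 0.0388
```

Call:
play_rows --moves '[{"claw": 3, "delta_pos": [-0.1, 0, 0.15], "twist": 0}, {"claw": 3, "delta_pos": [-0.1, 0, 0.25], "twist": 0}, {"claw": 3, "delta_pos": [-0.1, 0, 0.25], "twist": 0}, {"claw": 3, "delta_pos": [-0.1, 0, 0.25], "twist": 0}]'

```text
clock: 34.25
tcp_pos: [0.5587, 0.1818, 0.0884]
orientation: [0.0, 0.676, 0.737, 0.0]
wrist_force: [-1.3, -1.3, 4.8]
finger_gap: 0.039
```

Contact; release and back off.

Call:
play_rows --moves '[{"claw": 4.5, "delta_pos": [0, 0, 0], "twist": 0}, {"claw": 6, "delta_pos": [0, 0, 0], "twist": 0}, {"claw": 6, "delta_pos": [0, 0, 0], "twist": 0}, {"claw": 6, "delta_pos": [0, 0, -1], "twist": 0}, {"claw": 7, "delta_pos": [0, 0, -4], "twist": 0}, {"claw": 8, "delta_pos": [0, 0, -9], "twist": 0}, {"claw": 8, "delta_pos": [0, 0, -14], "twist": 0}, {"claw": 8, "delta_pos": [2, 0, -19], "twist": 0}, {"claw": 8, "delta_pos": [2, 0, -19], "twist": 0}, {"claw": 8, "delta_pos": [2, 0, -19], "twist": 0}]'

```text
clock: 35.5
tcp_pos: [0.5566, 0.2018, 0.278]
orientation: [0.0, 0.675, 0.737, 0.0]
wrist_force: [0.0, 0.4, -1.2]
finger_gap: 0.0797
```

```bash
python3 - <<'E'
from h import *
print(get_state()['tcp_pos'],get_state()['wrist_force'])
im={c:imaging.read_camera(c) for c in ['wrist','scene','side']};I={c:imaging.camera_info(c) for c in im}
D={**DIM,**{k:(.012,.025,.062) for k in ['red_tin_center','black_tin_center','green_tin_center']},'filler_jar_center':(.074,.02,.044)}
for q in ['red_tin_center','black_tin_center','green_tin_center','filler_jar_center','tape_roll_center','amber_jar_center']:
  for c in im:
    for r in spotter.spot_in(c,q)[:1]:
        x,e=fitcyl([(I[c],np.array(r['extent']))],*D[q]);print(q,c,round(r['conf'],2),x.round(4),e)
s=im['side'];a=cv2.resize(s[110:310,130:450],(400,250));b=cv2.resize(im['scene'][80:280,220:540],(400,250))
cv2.imwrite('pics/w8.png',np.vstack([np.hstack([a,b]),np.hstack([cv2.resize(im['wrist'],(480,300)),np.zeros((300,320,3),np.uint8)])])[...,::-1])
E
```

```text
[0.55659892 0.20177374 0.27796062] [ 0.03571652  0.37439844 -1.15625128]
red_tin_center wrist 0.82 [0.556  0.1992] [ -0.1 -17.    0.1   2.8]
red_tin_center scene 0.81 [0.5613 0.1843] [ 0.3 -2.7 -0.3  1.7]
red_tin_center side 0.76 [ 0.7238 -0.0687] [ 1.4  0.6 -1.2 -0.4]
black_tin_center wrist 0.79 [0.6306 0.2859] [-1.6  0.1  1.  -0.1]
black_tin_center scene 0.88 [0.6285 0.2944] [-0.1 -1.   0.1  0.8]
black_tin_center side 0.81 [0.6348 0.2861] [ 0.7  2.  -0.8 -1.1]
green_tin_center wrist 0.71 [0.4847 0.0809] [-1.5 -1.   3.9  1.1]
green_tin_center scene 0.94 [0.4766 0.0851] [ 1.2  1.4 -1.3 -0.9]
green_tin_center side 0.56 [0.4805 0.0784] [-0.  -1.6  0.   1.1]
filler_jar_center wrist 0.56 [0.5576 0.1813] [-0.  -0.1  0.   0.1]
filler_jar_center scene 0.67 [0.5608 0.1877] [ 2.   3.3 -1.7 -1.4]
filler_jar_center side 0.59 [0.5602 0.1825] [-0.1 -3.7  0.1  1.7]
tape_roll_center scene 0.63 [ 0.5009 -0.2003] [-2.2  0.4  2.7 -0.5]
amber_jar_center wrist 0.7 [ 0.4909 -0.1059] [-1.4 -6.1  2.1 16.1]
amber_jar_center scene 0.73 [ 0.4828 -0.1197] [-1.6 -0.   1.9 -0.1]
amber_jar_center side 0.87 [ 0.4944 -0.1169] [ 1.2 -1.9 -1.2  1.6]
```

View pics/w8.png

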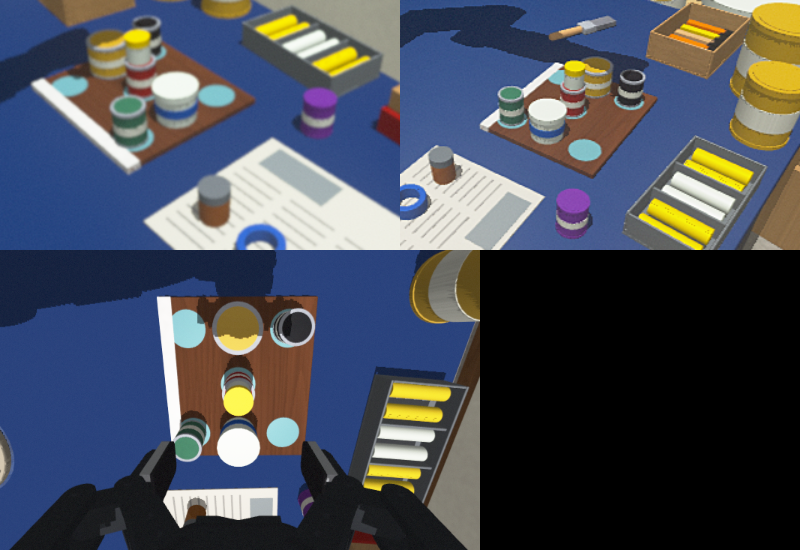

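The final picture shows every piece upright on its disc, the jar centred on the red tin, and the gripper clear.

```bash
python3 -c "
from workcell import env
print(env.hand_in())"
```

```text
the job is handed in; nothing more can be done
None
```

The display is set out and handed in at about 36 s on the robot clock, with the gripper well clear; no verdict came back. I placed the pieces in the order asked:
- **Red tin:** on the middle disc.
- **Black tin:** on the disc behind the gold can.
- **Green tin:** on the disc in front of the white tub.
- **Yellow-lidded jar:** on top of the red tin.

**Last checks:** In the final pictures all four stand upright on their places. The wrist camera put the black and green tins and the jar within about 3 mm of their targets. The red tin measured within about 1 mm before the jar went on. The tape roll, the amber jar and the purple look-alike were not touched; the tape roll and amber jar measured where they started, within about 7 mm of measurement scatter.

**Checks that disagreed:** The side and scene cameras differed from the wrist camera by up to about 9 mm (scene camera, black tin), which I put down to noise in the detection boxes. In the last check the wrist estimate of the red tin was thrown off because the jar covered it. The side camera's best match for the red tin was the purple look-alike, so I ignored it.

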